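# Pack the repaired grinder into its case

## Robot

A 6-joint arm with a two-finger parallel gripper is mounted at the origin on the work surface. World frame = base frame: x ahead of the robot, y to its left, z up, the work surface at z = 0. Lengths are in m, angles in degrees, forces in N, time in s.
With the tool pointing down it reaches from about 0.4 to 0.825 m from the base axis. Payload 7 kg.
Tool frame: the origin (TCP) lies midway between the tips of the shut fingers; the grasp point (between the pads) lies r.grip_depth behind it (r.grip_depth is the distance from the TCP to the grasp point, in m); z points along the fingers, y is the line along which they close (so a half turn about z gives the same grasp; the last joint's range is limited). The gripper opens to 88 mm and grips with 3 to 60 N. Pads are 19 mm wide; open, the fingers measure 130 mm over their backs; the gripper's body (78 mm by 193 mm) begins 47 mm behind the grasp point.
Start: joints at [-59.926, 20.546, 0.682, 0, -70.136, -16.507], TCP at [0.158, -0.656, 0.227] pointing down, gripper open.
Joint ranges: [-176.03, 176.03], [-82.01, 121.73], [-58.28, 71.71], [-173.87, 95.51], [-174.79, -0.11], [-173.66, 173.66]. Speed limits (degrees/s): [136.94, 136.94, 172.46, 180, 180, 180].

## Interface

Orientations are given as [roll, pitch, yaw] about the fixed x, y, z axes, in that order (R = Rz(yaw) Ry(pitch) Rx(roll)).
In Python, from plant import r, vision, workorder, monitor gives the robot as it stands (r), with the cameras (vision), the job (workorder) and the readings (monitor).
- The arm moves only by the shell command python3 drive.py 'ROWS' [OPENING] [FORCE]. ROWS is a JSON list of rows, 1 to 12 of them, each of 6 numbers: dx, dy, dz in m, then a rotation vector rx, ry, rz in degrees; each row is the pose to reach, as a shift and turn from the pose commanded when the command began, along the tool's axes at that moment; what a row does not reach only later rows make up. A row lasts 1/12 s, in which the tool goes at most 0.0417 m and 7.16 degrees, less where a joint would pass 70% of its speed; a pose out of reach is approached as far as the arm can. OPENING is the finger opening in m, set as the command begins (- or left out keeps the last). The fingers move at their own pace and stop on an object; FORCE is the grip in N (left out, the last holds). Time passes only in rows, so rows that do not move let the fingers close. It prints the time, the measured TCP pose, the force, the opening and the grip force at its end.
- monitor.get_state(): the state, without advancing time (a new reading comes with each control period).
- vision.capture(name): name is "side" or "top"; returns a dict with "frame" (384x512x3 uint8, red, green, blue), "z_map" (384x512 float32, m along the optical axis (not along the pixel's ray), 0 where there is no reading), "fx", "fy", "cx", "cy" (pixels), "cam_to_world" (4x4, takes a point from camera to world coordinates). Camera axes: x right, y down, z forward; pixel columns grow to the right and rows downward; lengths in m; the calibration is good to about 2 mm. A picture is of the moment at which its call begins.
- workorder.close_job(): hands the job in; it is judged then, once.
The state is a dict: "time_s": time; "joints": joint angles; "qd": joint speeds; "joint_torque": joint torques, N m; "tcp_pos": TCP position; "eef_rot": TCP orientation; "contact_force": force on the tool from outside, world axes, zero at the start; "moment": the same for the moment, N m; "gripper_width": finger opening in m; "gripper_force": force on a finger pad.
Only numpy, scipy, OpenCV 4.12 (cv2) and the standard library are available. Lean on these libraries where they do the work, as an engineer would, in place of code of your own. Each camera call takes 0.05 s, during which the arm holds its last target. There are 200 camera calls.

## Task

The little orange grinder is repaired and goes back to its customer. Lift the lid of the blue tool case (its latches are undone) and ease it back until it rests open on its stop by itself, neither flinging it back nor dropping it shut. Then lay the grinder down in its bay in the case without dropping it, right way up, gear head and guard at the bay's wide end, fully down on the tray; leave the lid open and do not disturb the drill, tin and bin.

Things in the scene. Friction and masses are not known exactly. Their poses are not given: they have to be found in the camera images.
- case: Blue moulded tool case (fixed), 180 (x) x 320 (y) x 102 mm high when shut: base 68 mm high, walls 6 mm, tray floor 6 mm above the bench; lid 34 mm deep. Origin: centre of the underside. +x points from the front (carry handle; two black latches, already undone, hanging) to the back (hinges), +y to the end with the accessory pocket, z up.
- lid (a joint): Lid hinge angle in rad: 0 shut, 1.8 open against its stop (heels meet the back of the base). Lid 180 x 320 x 34 mm, 0.4 to 0.65 kg, plain hinge with light friction: below about 1.25 rad it falls shut when let go, beyond about 1.5 rad it sinks back onto the stop by itself.
- lid_hinge (a point): Point on the hinge line, middle of the case's back edge, 68 mm above the bench. The hinge line runs along the case's y axis.
- lid_bar (a point): Middle of the orange carry handle's round bar on the lid's front: 14 mm thick, 104 mm long, parallel to the hinge line, an arm at each end, bar centre 45 mm from the lid's front face. Moves with the lid: shut, it lies 225 mm in front of the hinge line and 17 mm above it (85 mm above the bench).
- grinder: Cordless grinder, 200 long (x) x 76 wide x 62 mm high, 0.55 to 0.9 kg, standing on guard and battery. Origin: centre of underside; +x to the gear head, z up. Black battery 54 wide, 50 high, x -100 to -48; orange barrel 44 wide, 12 to 56 mm up, x -48 to 39; grey head 42 wide, 62 high, x 39 to 85; dark round guard 76 mm across, 13 thick, under the head, centre x 62.
- grinder_grip (a point): Middle of the barrel, 5 mm from the centre of mass: 10 mm behind the grinder's origin (towards the battery), 34 mm above its underside. The place to grip, across the 44 mm width; free on both sides.
- grinder_head (a point): Top of the gear head, 62 mm ahead of the grinder's origin and 62 mm above its underside.
- case_bay (a point): Middle of the grinder's bay on the tray floor (6 mm above bench), axes as the case: the grinder's origin belongs here, its +x (head) along the case's -y. Bay 216 mm long; grey ribs 28 mm high stand 88 mm apart for the guard at the -y end (case end wall) and 66 mm apart for the battery at the +y end (divider 40 mm high). Beside the barrel no ribs: free to the walls, 84 mm each side.
- drill: Bystander: orange and black cordless drill standing upright on its battery, 180 mm high. Origin at the centre of its underside.
- tin: Bystander: grease tin with a yellow label, 68 mm across, 120 mm high. Origin at the centre of its underside.
- bin: Bystander: open blue parts bin of screws, 130 x 90 x 55 mm. Origin at the centre of its underside.

How it is judged:
By the outcome, as a careful person would: the job done as asked, in the order asked, and still so for the second after the job is handed in, with the robot touching nothing.
It also fails if it takes over 64 s, if anything falls off the work surface, if the arm or the gripper's body presses on something with over 40 N, if the wrist force passes 120 N, or if a joint passes its speed limit or range.

## Working session

There is one attempt and no reset: what is moved stays moved. The work goes in short steps, Python scripts to look and compute and a shell command to move; the robot and the scene stay as the last step left them, time stands still between calls to the robot, and variables do not carry over. Pictures are saved under pics/ and viewed, at most 10 in all, crops included, and the job is handed in when it is done.

```bash
ls; mkdir -p pics
python3 - <<'E'
from plant import r, vision, workorder, monitor
import cv2,numpy as np
for n in("side","top"):
    c=vision.capture(n);np.savez(f"pics/{n}0.npz",**c);cv2.imwrite(f"pics/{n}0.png",c["frame"][:,:,::-1])
    print(n,c["fx"],c["cx"],c["cy"],np.round(c["cam_to_world"],3).tolist())
s=monitor.get_state();print(s, r.grip_depth)
E
```

```text
drive.py
pics
plant.py
side 448.11086590097597 250.63093308181905 190.81738657210082 [[-0.836, -0.412, 0.362, 0.008], [-0.548, 0.621, -0.56, 0.975], [0.006, -0.667, -0.745, 1.38], [0.0, 0.0, 0.0, 1.0]]
top 364.1218289424914 255.9066219645366 191.8174524290177 [[-0.025, -0.993, 0.117, 0.48], [-1.0, 0.023, -0.014, 0.009], [0.011, -0.118, -0.993, 1.284], [0.0, 0.0, 0.0, 1.0]]
{'time_s': 0.1, 'joints': array([-5.99251227e+01,  2.05862468e+01,  6.40103397e-01, -1.86165357e-02,
       -7.01368455e+01, -1.65054112e+01]), 'qd': array([ 0.07988667, -0.14643221,  0.1160626 ,  0.11999751, -0.01479296,
        0.04326364]), 'joint_torque': array([-2.76415783e-03, -5.84161735e+01,  2.93747020e+01,  7.01561362e+00,
        1.00711745e-02, -9.13471786e-05]), 'tcp_pos': array([ 0.15823062, -0.65574165,  0.22573407]), 'eef_rot': array([ 1.79915458e+02, -6.79920459e-03, -1.66436867e+02]), 'contact_force': array([ 0.18062201,  0.07353648, -0.2980399 ]), 'moment': array([ 0.01366046, -0.01635547, -0.00285897]), 'gripper_force': 0.0, 'gripper_width': 0.08749471893549343} 0.0188
```

View pics/top0.png

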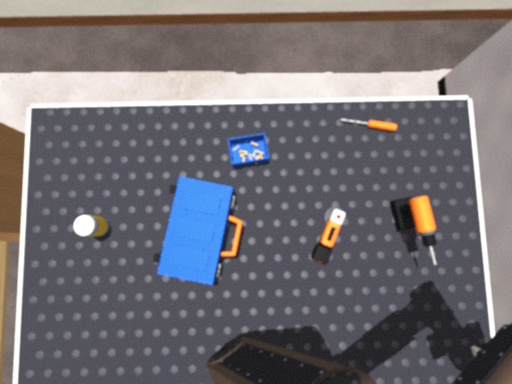

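View pics/side0.png

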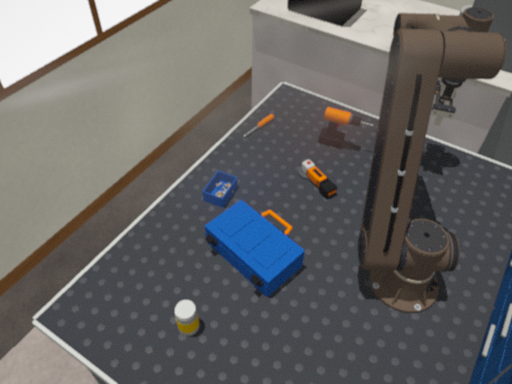

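Top view: case at (200,230) with its handle towards world −y at (233,237). Grinder at (330,235), head end at (338,215), battery at (322,253). Drill at (420,220), tin at (90,227), bin at (248,150).

```bash
cat > h.py <<'E'
import numpy as np,cv2
def cloud(c):
    z=c["z_map"];v,u=np.indices(z.shape)
    P=np.stack([(u-c["cx"])/c["fx"]*z,(v-c["cy"])/c["fy"]*z,z,np.ones_like(z)],-1)
    return (P@np.asarray(c["cam_to_world"]).T)[...,:3]
def load(n): return dict(np.load(f"pics/{n}.npz"))
E
python3 - <<'E'
from h import *
def rect(p): return cv2.minAreaRect((p[:,:2]*1000).astype(np.float32))
for n in("top0","side0"):
    c=load(n);W=cloud(c);f=c["frame"].astype(int);R,G,B=f[...,0],f[...,1],f[...,2];ok=c["z_map"]>0
    x,y,z=W[...,0],W[...,1],W[...,2]
    print(n,"bench z",np.median(z[ok&(abs(x-.45)<.05)&(abs(y+.05)<.03)]))
    blue=ok&(B>130)&(R<70)&(abs(z-.102)<.012)
    near=ok&(y>0)&(y<.5)
    m=blue&near; p=W[m];k=cv2.connectedComponents(m.astype(np.uint8))
    l=np.argmax(np.bincount(k[1][m]));p=W[k[1]==l]
    print("lid",rect(p),len(p),np.median(p[:,2]),p.mean(0))
    org=ok&(R>180)&(B<80)&(G<170)&(z>.02)
    q=W[org&(y>-.02)&(z>.06)&(abs(x-p[:,0].mean())<.2)&(abs(y-p[:,1].mean())<.25)];print("handle",rect(q),len(q),q[:,2].max(),q.mean(0))
    g=ok&(z>.02)&(y<-.1)&(y>-.35)&(x>.25)&(x<.6)
    k=cv2.connectedComponentsWithStats(g.astype(np.uint8));
    for i in range(1,k[0]):
        if k[2][i,4]>60:
            q=W[k[1]==i];print("comp",k[2][i],rect(q),q.mean(0),q[:,2].max())
            o=W[(k[1]==i)&org];
            if len(o)>5:print("  orange",rect(o),len(o))
E
```

```text
top0 bench z -0.0001596967322239351
lid ((432.4957275390625, 273.91607666015625), (165.8817901611328, 87.9789047241211), 11.264263153076172) 421 0.10244379956165983 [0.42186246 0.27125481 0.10220789]
handle ((476.39141845703125, 75.54226684570312), (44.909912109375, 129.7355194091797), 77.59451293945312) 79 0.096631699501873 [0.47019924 0.07505101 0.08874965]
comp [311 209  34  55 825] ((472.40155029296875, -250.96420288085938), (55.00495147705078, 186.4610595703125), 66.40450286865234) [ 0.46848962 -0.24683438  0.05239844] 0.06990789048089563
  orange ((476.9272766113281, -253.67587280273438), (43.508140563964844, 82.57846069335938), 65.89608001708984) 107
comp [318 358  57  26 798] ((279.3116760253906, -123.25682067871094), (15.221107482910156, 51.89130401611328), 14.519652366638184) [ 0.27960424 -0.1191025   0.73533226] 0.7886604429238604
comp [461 360  39  24 506] ((257.2574157714844, -335.73779296875), (14.0238676071167, 30.868467330932617), 9.62768268585205) [ 0.25725626 -0.33768868  0.69277845] 0.7226406186158874
side0 bench z -5.7478167188040885e-06
lid ((501.9544677734375, 192.02850341796875), (186.93380737304688, 324.0692138671875), 77.27428436279297) 3911 0.10312967530289718 [0.49332628 0.19878883 0.10311611]
handle ((472.2330627441406, 73.3202133178711), (46.0155143737793, 126.22708892822266), 73.9384994506836) 143 0.09854403360501096 [0.47159648 0.06858797 0.09044812]
comp [389  29  19  30  94] ((272.0758972167969, -111.98155212402344), (21.25538444519043, 46.6693115234375), 62.21031188964844) [ 0.27418512 -0.1109465   0.78447977] 0.8218880730782994
comp [301 159  36  38 563] ((469.57000732421875, -246.05772399902344), (57.93810272216797, 192.60858154296875), 66.68958282470703) [ 0.46459614 -0.24039797  0.04837213] 0.0744607544519218
  orange ((489.25872802734375, -256.8131103515625), (41.59251403808594, 105.61100006103516), 70.84970092773438) 105
```

Run:
```python
from h import *
def rect(p): return [np.round(a,1) for a in cv2.minAreaRect((p[:,:2]*1000).astype(np.float32))]
for n in("top0","side0"):
    c=load(n);W=cloud(c);f=c["frame"].astype(int);R,G,B=f[...,0],f[...,1],f[...,2];ok=c["z_map"]>0
    x,y,z=W[...,0],W[...,1],W[...,2]
    m=ok&(abs(z-.102)<.006)&(B>R+60)&(y>0.02)&(y<.4)&(x>.2)&(x<.8)
    l,s=cv2.connectedComponentsWithStats(m.astype(np.uint8))[1:3];l=l==1+np.argmax(s[1:,4])
    print(n,"lid",rect(W[l]),l.sum(),np.median(W[l][:,2]))
    o=W[ok&(R>B+80)&(z>.075)&(z<.11)&(y>0)&(y<.12)&(x>.35)&(x<.6)];print("handle",rect(o))
    g=ok&(z>.035)&(z<.085)&(y<-.1)&(y>-.35)&(x>.35)&(x<.6)
    q=W[g]; print("grinder z>35",rect(q),len(q))
    q=W[g&(z>.045)]; mu=q[:,:2].mean(0);u,s,vt=np.linalg.svd(q[:,:2]-mu);print(" pca",mu,np.degrees(np.arctan2(*vt[0][::-1])))
    o=W[g&(R>B+80)&(z>.048)];mu=o[:,:2].mean(0);u,s,vt=np.linalg.svd(o[:,:2]-mu,full_matrices=False);print(" orange",rect(o),np.degrees(np.arctan2(*vt[0][::-1])),np.median(o[:,2]))
    o=W[g&(abs(R-B)<40)&(R>110)];print(" head",rect(o),o.mean(0),len(o))
    o=W[g&(R<60)];print(" batt",rect(o),o.mean(0),len(o))
```

```text
top0 lid [array([502.4, 190.2]), array([185.3, 320.1]), np.float64(77.5)] 5419 0.1026555416723205
handle [array([477.4,  76. ]), array([ 45.9, 131.7]), np.float64(77.2)]
grinder z>35 [array([ 472.6, -250.5]), array([ 54.9, 186.6]), np.float64(66.9)] 786
 pca [ 0.46922431 -0.2491709 ] 156.1480055636952
 orange [array([ 488.2, -259. ]), array([ 44.1, 110.7]), np.float64(65.1)] 157.23903740209903 0.05519026019880946
 head [array([ 503. , -262.7]), array([ 43.4, 122.4]), np.float64(61.7)] [ 0.53596813 -0.27804914  0.059376  ] 155
 batt [array([ 435. , -234.4]), array([53.4, 98.9]), np.float64(64.0)] [ 0.41518189 -0.22416943  0.04878936] 226
side0 lid [array([501.7, 192.9]), array([184.2, 324.2]), np.float64(77.0)] 3613 0.10296923134275615
handle [array([472.3,  76.4]), array([ 47.2, 129.6]), np.float64(77.3)]
grinder z>35 [array([ 469.6, -246. ]), array([ 56., 193.]), np.float64(66.0)] 467
 pca [ 0.46851184 -0.24610512] 156.6936062599824
 orange [array([ 487.2, -256.6]), array([ 45.6, 112.7]), np.float64(65.2)] 154.26931687569356 0.055491143845518676
 head [array([ 536. , -279.1]), array([49.8, 44.3]), np.float64(66.6)] [ 0.53530015 -0.27340915  0.05732634] 86
 batt [array([ 413.1, -221.5]), array([56.5, 58.3]), np.float64(63.8)] [ 0.41106566 -0.22025129  0.04812387] 156
```

```bash
cat >> h.py <<'E'
from scipy.spatial.transform import Rotation as Ro
YAW=77.3;C=np.array([.502,.1915,0.])
def cw(x,y,z): return C+Ro.from_euler('z',YAW,degrees=True).apply([x,y,z])
def rel(pos,yaw,s):
    "shift/turn in tool axes to TCP pos, tool down with yaw"
    T=Ro.from_euler('xyz',s["eef_rot"],degrees=True)
    G=Ro.from_euler('xyz',[180,0,yaw],degrees=True)
    return np.round(T.inv().apply(np.asarray(pos)-s["tcp_pos"]),4),np.round((T.inv()*G).as_rotvec(degrees=True),2)
E
python3 - <<'E'
from h import *
from plant import r, vision, workorder, monitor
s=monitor.get_state();p=cw(-.135,0,.066);print(p)
print(rel(p+[0,0,.13],167.3,s))
E
```

```text
[0.47232076 0.05980284 0.066     ]
(array([-0.4731,  0.6219,  0.0306]), array([ 0.08, -0.03, 26.26]))
```

```bash
R='[-0.473,0.622,0.0,0,0,26.3]'; python3 drive.py '[[-0.473,0.622,0.0,0,0,26.3],[-0.473,0.622,0.0,0,0,26.3],[-0.473,0.622,0.0,0,0,26.3],[-0.473,0.622,0.0,0,0,26.3],[-0.473,0.622,0.0,0,0,26.3],[-0.473,0.622,0.0,0,0,26.3],[-0.473,0.622,0.0,0,0,26.3],[-0.473,0.622,0.0,0,0,26.3],[-0.473,0.622,0.0,0,0,26.3],[-0.473,0.622,0.0,0,0,26.3],[-0.473,0.622,0.0,0,0,26.3],[-0.473,0.622,0.0,0,0,26.3]]' 0.034 10
python3 -c "
from h import *
from plant import r, vision, workorder, monitor
s=monitor.get_state();print(s['joints'],rel(cw(-.135,0,.196),167.3,s))"
```

```text
time_s: 1.1
tcp_pos: [0.3585, -0.198, 0.2267]
eef_rot: [180.0, 0.0, 167.3]
contact_force: [1.3, -0.4, 0.3]
gripper_width: 0.0341
gripper_force: 0.0
[-9.95700805e-01 -5.72887091e+00 -3.02796499e+01 -8.22359903e-03
 -6.54109583e+01 -1.01745932e+02] (array([-0.0541,  0.2766,  0.0308]), array([ 0.02,  0.04, -0.05]))
```

```bash
python3 drive.py '[[-0.054,0.277,0.03,0,0,0],[-0.054,0.277,0.03,0,0,0],[-0.054,0.277,0.03,0,0,0],[-0.054,0.277,0.03,0,0,0],[-0.054,0.277,0.03,0,0,0],[-0.054,0.277,0.03,0,0,0],[-0.054,0.277,0.03,0,0,0],[-0.054,0.277,0.03,0,0,0],[-0.054,0.277,0.09,0,0,0],[-0.054,0.277,0.09,0,0,0],[-0.054,0.277,0.09,0,0,0]]'
python3 - <<'E'
from h import *
from plant import r, vision, workorder, monitor
s=monitor.get_state();print(s['joints'],rel(cw(-.135,0,.066),167.3,s))
c=vision.capture("side");cv2.imwrite("pics/a.png",cv2.resize(c["frame"][150:320,170:340,::-1],None,fx=3,fy=3))
E
```

```text
time_s: 2.02
tcp_pos: [0.4692, 0.0574, 0.1325]
eef_rot: [-179.8, -0.4, 167.2]
contact_force: [-0.2, -0.5, -0.3]
gripper_width: 0.0344
gripper_force: 0.0
[ 3.08509336e+01  6.68900418e+00 -3.13247637e+01 -9.19580946e-02
 -5.24209469e+01 -1.33545787e+02] (array([-0.0029,  0.0033,  0.0665]), array([-0.25, -0.37, -0.05]))
```

View pics/a.png

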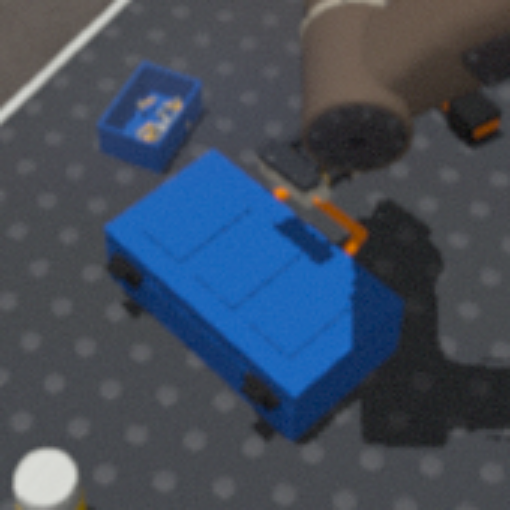

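The gripper sits above the bar (crop around (300,190)), lined up; descending.

```bash
python3 drive.py '[[0,0,0.015,0,0,0],[0,0,0.03,0,0,0],[0,0,0.045,0,0,0],[0,0,0.06,0,0,0],[0,0,0.071,0,0,0],[0,0,0.071,0,0,0],[0,0,0.071,0,0,0]]'
python3 - <<'E'
from h import *
from plant import r, vision, workorder, monitor
s=monitor.get_state();print(rel(cw(-.135,0,.066),167.3,s))
E
```

```text
time_s: 2.65
tcp_pos: [0.4729, 0.0584, 0.0667]
eef_rot: [180.0, 0.0, 167.3]
contact_force: [-0.0, -0.8, 0.4]
gripper_width: 0.0343
gripper_force: 0.0
(array([0.0009, 0.0012, 0.0007]), array([ 0.01,  0.05, -0.02]))
```

```bash
python3 drive.py '[[0,0.001,0,0,0,0],[0,0.001,0,0,0,0],[0,0.001,0,0,0,0],[0,0.001,0,0,0,0],[0,0.001,0,0,0,0],[0,0.001,0,0,0,0]]' 0.008 12
```

```text
time_s: 3.15
tcp_pos: [0.4726, 0.0587, 0.0663]
eef_rot: [-180.0, 0.0, 167.3]
contact_force: [0.0, -5.2, 5.9]
gripper_width: 0.0133
gripper_force: 12.0
```

Run:
```python
import numpy as np
f=lambda t:.2256*np.array([-np.cos(np.radians(t+4.32)),-np.sin(np.radians(t+4.32))])
for a,b in((0,20),(20,42),(42,64),(64,86),(86,102)):
    print(a,b,' '.join('%.4f,%.4f'%tuple(f(t)-f(a)) for t in np.linspace(a,b,13)[1:]))
```

```text
0 20 0.0006,-0.0065 0.0014,-0.0131 0.0023,-0.0195 0.0035,-0.0260 0.0048,-0.0324 0.0064,-0.0388 0.0081,-0.0451 0.0100,-0.0514 0.0121,-0.0576 0.0143,-0.0638 0.0168,-0.0699 0.0194,-0.0759
20 42 0.0031,-0.0065 0.0064,-0.0130 0.0099,-0.0193 0.0135,-0.0255 0.0174,-0.0316 0.0215,-0.0375 0.0258,-0.0433 0.0302,-0.0490 0.0349,-0.0546 0.0397,-0.0599 0.0446,-0.0652 0.0498,-0.0702
42 64 0.0053,-0.0049 0.0108,-0.0096 0.0164,-0.0142 0.0221,-0.0186 0.0280,-0.0227 0.0340,-0.0267 0.0401,-0.0305 0.0464,-0.0341 0.0528,-0.0375 0.0592,-0.0407 0.0658,-0.0437 0.0725,-0.0465
64 86 0.0067,-0.0026 0.0136,-0.0049 0.0205,-0.0070 0.0274,-0.0089 0.0345,-0.0106 0.0415,-0.0121 0.0486,-0.0133 0.0558,-0.0143 0.0630,-0.0150 0.0702,-0.0156 0.0774,-0.0159 0.0846,-0.0160
86 102 0.0052,0.0001 0.0105,0.0003 0.0157,0.0006 0.0210,0.0011 0.0262,0.0017 0.0314,0.0024 0.0366,0.0032 0.0417,0.0041 0.0469,0.0052 0.0520,0.0064 0.0571,0.0077 0.0621,0.0091
```

```bash
python3 drive.py '[[0,0.0006,-0.0065,0,0,0],[0,0.0014,-0.0131,0,0,0],[0,0.0023,-0.0195,0,0,0],[0,0.0035,-0.026,0,0,0],[0,0.0048,-0.0324,0,0,0],[0,0.0064,-0.0388,0,0,0],[0,0.0081,-0.0451,0,0,0],[0,0.01,-0.0514,0,0,0],[0,0.0121,-0.0576,0,0,0],[0,0.0143,-0.0638,0,0,0],[0,0.0168,-0.0699,0,0,0],[0,0.0194,-0.0759,0,0,0]]'
python3 - <<'E'
from h import *
from plant import r, vision, workorder, monitor
c=vision.capture("side");cv2.imwrite("pics/b.png",cv2.resize(c["frame"][150:320,170:340,::-1],None,fx=3,fy=3))
E
```

```text
time_s: 4.15
tcp_pos: [0.4766, 0.0766, 0.1421]
eef_rot: [-179.8, 0.0, 167.3]
contact_force: [2.9, -10.1, 0.8]
gripper_width: 0.0137
gripper_force: 12.0
```

View pics/b.png

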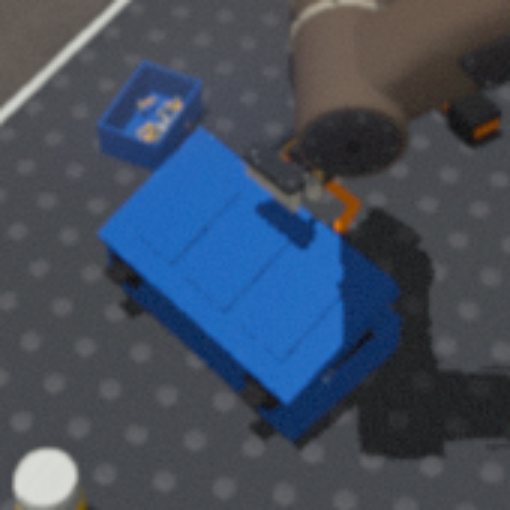

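The lid has risen with the bar held (bar end at crop (345,205)). Continuing, with a slight radial relief.

```bash
python3 drive.py '[[0,0.0016,-0.0065,0,0,0],[0,0.0049,-0.013,0,0,0],[0,0.0084,-0.0193,0,0,0],[0,0.012,-0.0255,0,0,0],[0,0.0159,-0.0316,0,0,0],[0,0.02,-0.0375,0,0,0],[0,0.0243,-0.0433,0,0,0],[0,0.0287,-0.049,0,0,0],[0,0.0334,-0.0546,0,0,0],[0,0.0382,-0.0599,0,0,0],[0,0.0431,-0.0652,0,0,0],[0,0.0483,-0.0702,0,0,0]]'
```

```text
time_s: 5.2
tcp_pos: [0.487, 0.1225, 0.2134]
eef_rot: [-179.7, 0.0, 167.3]
contact_force: [-1.1, -15.2, 11.9]
gripper_width: 0.0138
gripper_force: 12.0
```

```bash
python3 drive.py '[[0,0.0033,-0.0069,0,0,0],[0,0.0083,-0.0121,0,0,0],[0,0.0139,-0.0167,0,0,0],[0,0.0196,-0.0211,0,0,0],[0,0.0255,-0.0252,0,0,0],[0,0.0315,-0.0292,0,0,0]]'; python3 -c "
from plant import r, vision, workorder, monitor
s=monitor.get_state();print(s['contact_force'],s['moment'])"
```

```text
time_s: 5.7
tcp_pos: [0.4945, 0.1556, 0.2421]
eef_rot: [-179.9, 0.0, 167.3]
contact_force: [0.7, -6.4, 5.3]
gripper_width: 0.014
gripper_force: 12.0
[ 0.7392344 -6.4058523  5.340159 ] [-2.45892406 -0.40968641 -0.01635637]
```

Run:
```python
import numpy as np
f=lambda t:.2258*np.array([-np.cos(np.radians(t+4.32)),-np.sin(np.radians(t+4.32))])
for a,b in((51.5,71),(71,90),(90,101)):
    print(a,b,' '.join('%.4f,%.4f'%tuple(f(t)-f(a)) for t in np.linspace(a,b,13)[1:]))
```

```text
51.5 71 0.0053,-0.0035 0.0108,-0.0069 0.0163,-0.0101 0.0220,-0.0132 0.0277,-0.0161 0.0335,-0.0188 0.0393,-0.0213 0.0453,-0.0237 0.0513,-0.0260 0.0573,-0.0280 0.0635,-0.0299 0.0696,-0.0316
71 90 0.0061,-0.0015 0.0122,-0.0028 0.0183,-0.0040 0.0244,-0.0050 0.0306,-0.0058 0.0368,-0.0064 0.0431,-0.0069 0.0493,-0.0072 0.0555,-0.0074 0.0618,-0.0073 0.0680,-0.0071 0.0742,-0.0067
90 101 0.0036,0.0003 0.0072,0.0007 0.0108,0.0011 0.0144,0.0015 0.0179,0.0021 0.0215,0.0027 0.0251,0.0033 0.0286,0.0040 0.0321,0.0048 0.0357,0.0056 0.0392,0.0065 0.0426,0.0074
```

```bash
python3 drive.py '[[0,0.0053,-0.0037,0,0,0],[0,0.0108,-0.0072,0,0,0],[0,0.0163,-0.0106,0,0,0],[0,0.022,-0.0138,0,0,0],[0,0.0277,-0.0168,0,0,0],[0,0.0335,-0.0196,0,0,0],[0,0.0393,-0.0223,0,0,0],[0,0.0453,-0.0247,0,0,0],[0,0.0513,-0.027,0,0,0],[0,0.0573,-0.029,0,0,0],[0,0.0635,-0.0309,0,0,0],[0,0.0696,-0.0326,0,0,0]]'
python3 -c "
from h import *
from plant import r, vision, workorder, monitor
s=monitor.get_state();d=s['tcp_pos']-cw(.09,0,.068-.0188);print('ex',Ro.from_euler('z',-YAW,degrees=True).apply(d),s['joints'])"
```

```text
time_s: 6.7
tcp_pos: [0.5097, 0.2247, 0.2734]
eef_rot: [-180.0, -0.0, 167.3]
contact_force: [2.6, -2.7, 1.0]
gripper_width: 0.0139
gripper_force: 12.0
ex [-5.59243431e-02 -1.71230414e-04  2.24236309e-01] [ 4.39228293e+01  7.84734080e+00 -1.01494980e+01 -1.66458656e-02
 -7.20138325e+01 -1.46650022e+02]
```

```bash
python3 drive.py '[[0,0.0061,-0.0015,0,0,0],[0,0.0122,-0.0028,0,0,0],[0,0.0183,-0.004,0,0,0],[0,0.0244,-0.005,0,0,0],[0,0.0306,-0.0058,0,0,0],[0,0.0368,-0.0064,0,0,0],[0,0.0431,-0.0069,0,0,0],[0,0.0493,-0.0072,0,0,0],[0,0.0555,-0.0074,0,0,0],[0,0.0618,-0.0073,0,0,0],[0,0.068,-0.0071,0,0,0],[0,0.0742,-0.0067,0,0,0]]'
python3 drive.py '[[0,0.0036,0.0003,0,0,0],[0,0.0072,0.0007,0,0,0],[0,0.0108,0.0011,0,0,0],[0,0.0144,0.0015,0,0,0],[0,0.0179,0.0021,0,0,0],[0,0.0215,0.0027,0,0,0],[0,0.0251,0.0033,0,0,0],[0,0.0286,0.004,0,0,0],[0,0.0321,0.0048,0,0,0],[0,0.0357,0.0056,0,0,0],[0,0.0392,0.0065,0,0,0],[0,0.0426,0.0074,0,0,0]]'
python3 - <<'E'
from h import *
from plant import r, vision, workorder, monitor
s=monitor.get_state();d=s['tcp_pos']-cw(.09,0,.068-.0188);print('ex',Ro.from_euler('z',-YAW,degrees=True).apply(d))
c=vision.capture("side");cv2.imwrite("pics/c.png",cv2.resize(c["frame"][130:320,150:340,::-1],None,fx=3,fy=3))
E
```

```text
time_s: 7.7
tcp_pos: [0.526, 0.297, 0.28]
eef_rot: [180.0, -0.0, 167.3]
contact_force: [0.5, -1.4, 0.6]
gripper_width: 0.0137
gripper_force: 12.0
time_s: 8.7
tcp_pos: [0.5354, 0.3383, 0.2726]
eef_rot: [-180.0, -0.0, 167.3]
contact_force: [-0.6, 1.4, 1.3]
gripper_width: 0.0132
gripper_force: 12.0
ex [ 0.06054833 -0.00035709  0.22344459]
```

View pics/c.png

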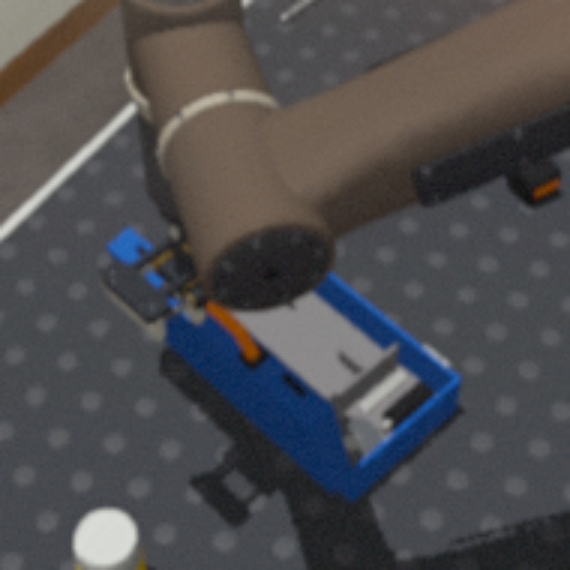

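Lid is nearly at its stop (bar at crop (235,330), case interior visible). Easing the last bit, then releasing and rising.

```bash
python3 drive.py '[[0,0.0015,0.0004,0,0,0],[0,0.003,0.0009,0,0,0],[0,0.0045,0.0013,0,0,0],[0,0.006,0.0017,0,0,0],[0,0.006,0.0017,0,0,0],[0,0.006,0.0017,0,0,0]]'
python3 drive.py '[[0,0,0,0,0,0],[0,0,0,0,0,0],[0,0,0,0,0,0],[0,0,-0.01,0,0,0],[0,0,-0.03,0,0,0],[0,0,-0.06,0,0,0],[0,0,-0.09,0,0,0],[0,0,-0.09,0,0,0]]' 0.04
python3 - <<'E'
from h import *
from plant import r, vision, workorder, monitor
s=monitor.get_state()
c=load("side0")
print(rel([.470,-.248,.19],156.4,s),s['joints'])
E
```

```text
time_s: 9.25
tcp_pos: [0.5367, 0.3438, 0.271]
eef_rot: [180.0, 0.0, 167.3]
contact_force: [1.4, -0.0, -0.8]
gripper_width: 0.0134
gripper_force: 12.0
time_s: 9.92
tcp_pos: [0.5387, 0.3444, 0.3691]
eef_rot: [179.6, 0.4, 167.3]
contact_force: [0.2, -0.4, 0.9]
gripper_width: 0.0403
gripper_force: 0.0
(array([-0.0622, -0.5942,  0.1752]), array([ 0.46,  0.36, 10.88])) [  50.15120062   13.81430574    9.30226274    0.16917208  -84.92833611
 -152.88500804]
```

```bash
python3 drive.py '[[-0.062,-0.594,0,0,0,10.9],[-0.062,-0.594,0,0,0,10.9],[-0.062,-0.594,0,0,0,10.9],[-0.062,-0.594,0,0,0,10.9],[-0.062,-0.594,0,0,0,10.9],[-0.062,-0.594,0,0,0,10.9],[-0.062,-0.594,0,0,0,10.9],[-0.062,-0.594,0,0,0,10.9],[-0.062,-0.594,0.175,0,0,10.9],[-0.062,-0.594,0.175,0,0,10.9],[-0.062,-0.594,0.175,0,0,10.9],[-0.062,-0.594,0.175,0,0,10.9]]' 0.08
python3 drive.py '[[0.01,-0.17,0.08,0,0,0],[0.01,-0.17,0.08,0,0,0],[0,0,0,0,0,0],[0,0,0,0,0,0]]'
python3 - <<'E'
from h import *
from plant import r, vision, workorder, monitor
s=monitor.get_state()
print(rel([.470,-.248,.15],156.4,s),s['joints'])
c=vision.capture("top");np.savez("pics/top1.npz",**c);cv2.imwrite("pics/d.png",cv2.resize(c["frame"][130:330,120:380,::-1],None,fx=3,fy=3))
E
```

```text
time_s: 10.92
tcp_pos: [0.4805, -0.1269, 0.2693]
eef_rot: [179.9, 0.1, 156.4]
contact_force: [1.0, 0.1, -0.1]
gripper_width: 0.0802
gripper_force: 0.0
time_s: 11.25
tcp_pos: [0.4779, -0.1307, 0.2683]
eef_rot: [-179.9, -0.2, 155.6]
contact_force: [1.6, 0.3, 1.4]
gripper_width: 0.0801
gripper_force: 0.0
(array([-0.0417, -0.1098,  0.1184]), array([-0.12, -0.18, -0.8 ])) [ 7.48917887e+00  1.98325386e+00 -1.73847283e+01  7.34606475e-03
 -7.08483917e+01 -1.21891629e+02]
```

View pics/d.png

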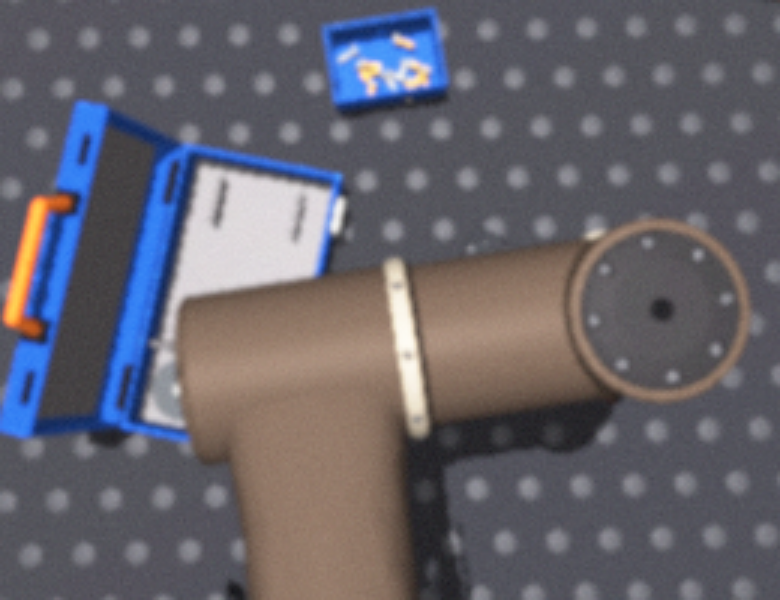

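Lid lies open (orange bar at crop (25,265)) with the tray clear; two ribs at (218,205) and (300,218). Moving over the grinder.

```bash
python3 drive.py '[[-0.042,-0.11,0.1,0,0,0],[-0.042,-0.11,0.1,0,0,0],[-0.042,-0.11,0.1,0,0,0],[-0.042,-0.11,0.1,0,0,0],[-0.042,-0.11,0.1,0,0,0],[-0.042,-0.11,0.1,0,0,0],[-0.042,-0.11,0.1,0,0,0]]'
python3 - <<'E'
from h import *
from plant import r, vision, workorder, monitor
s=monitor.get_state()
print(rel([.470,-.248,.0192],156.4,s),s['qd'].max())
c=vision.capture("side");np.savez("pics/side1.npz",**c);cv2.imwrite("pics/e.png",cv2.resize(c["frame"][100:260,200:400,::-1],None,fx=3,fy=3))
E
```

```text
time_s: 11.88
tcp_pos: [0.476, -0.2429, 0.1698]
eef_rot: [-180.0, 0.1, 156.4]
contact_force: [0.9, -0.6, 1.1]
gripper_width: 0.0803
gripper_force: 0.0
(array([ 0.0036, -0.0071,  0.1506]), array([-0.  ,  0.06, -0.05])) 1.0488990069227333
```

View pics/e.png

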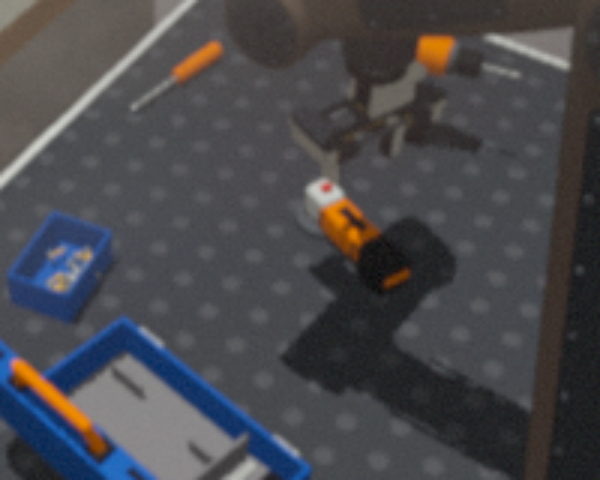

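Grinder at crop (350,230), untouched, head towards (322,190). Descending and gripping.

```bash
python3 drive.py '[[0.0036,-0.0071,0.02,0,0,0],[0.0036,-0.0071,0.045,0,0,0],[0.0036,-0.0071,0.07,0,0,0],[0.0036,-0.0071,0.095,0,0,0],[0.0036,-0.0071,0.115,0,0,0],[0.0036,-0.0071,0.13,0,0,0],[0.0036,-0.0071,0.14,0,0,0],[0.0036,-0.0071,0.149,0,0,0],[0.0036,-0.0071,0.149,0,0,0],[0.0036,-0.0071,0.149,0,0,0]]'
python3 drive.py '[[0,0,0,0,0,0],[0,0,0,0,0,0],[0,0,0,0,0,0],[0,0,0,0,0,0],[0,0,0,0,0,0],[0,0,0,0,0,0],[0,0,0,0,0,0],[0,0,0,0,0,0],[0,0,0,0,0,0]]' 0.03 45
```

```text
time_s: 12.77
tcp_pos: [0.4698, -0.2476, 0.0205]
eef_rot: [180.0, 0.0, 156.4]
contact_force: [0.2, 0.8, 0.7]
gripper_width: 0.0798
gripper_force: 0.0
time_s: 13.52
tcp_pos: [0.4691, -0.2483, 0.0203]
eef_rot: [-180.0, 0.0, 156.4]
contact_force: [-2.5, -5.3, 4.6]
gripper_width: 0.044
gripper_force: 44.9
```

```bash
python3 drive.py '[[0,0,-0.005,0,0,0],[0,0,-0.015,0,0,0],[0,0,-0.03,0,0,0],[0,0,-0.055,0,0,0],[0,0,-0.08,0,0,0],[0,0,-0.105,0,0,0],[0,0,-0.125,0,0,0],[0,0,-0.14,0,0,0],[0,0,-0.15,0,0,0],[0,0,-0.15,0,0,0],[0,0,-0.15,0,0,0]]'
python3 - <<'E'
from h import *
from plant import r, vision, workorder, monitor
s=monitor.get_state();print(cw(0,-.0355,.17),rel(cw(0,-.0355,.17),167.3,s))
E
```

```text
time_s: 14.43
tcp_pos: [0.4689, -0.2474, 0.1696]
eef_rot: [180.0, -0.0, 156.4]
contact_force: [-0.2, 0.4, -8.4]
gripper_width: 0.0436
gripper_force: 44.9
[0.53663148 0.18369546 0.17      ] (array([ 0.1108,  0.4221, -0.    ]), array([ 4.000e-02, -1.000e-02, -1.094e+01]))
```

```bash
python3 drive.py '[[0.002,0.008,0,0,0,-0.3],[0.006,0.024,0,0,0,-1],[0.012,0.046,0,0,0,-2],[0.018,0.07,0,0,0,-3],[0.025,0.095,0,0,0,-4],[0.032,0.12,0,0,0,-5],[0.038,0.145,0,0,0,-6],[0.045,0.17,0,0,0,-7],[0.051,0.195,0,0,0,-8],[0.058,0.22,0,0,0,-9],[0.064,0.245,0,0,0,-10],[0.071,0.27,0,0,0,-10.9]]'
python3 - <<'E'
from h import *
from plant import r, vision, workorder, monitor
s=monitor.get_state();print(rel(cw(0,-.0355,.17),167.3,s))
E
```

```text
time_s: 15.43
tcp_pos: [0.5114, 0.0294, 0.1684]
eef_rot: [-179.9, -0.1, 167.3]
contact_force: [0.5, -0.7, -8.0]
gripper_width: 0.0439
gripper_force: 44.9
(array([ 0.0093,  0.156 , -0.0018]), array([-0.07, -0.14,  0.03]))
```

```bash
python3 drive.py '[[0.001,0.022,0,0,0,0],[0.003,0.044,0,0,0,0],[0.004,0.066,0,0,0,0],[0.006,0.088,0,0,0,0],[0.007,0.108,0,0,0,0],[0.008,0.125,0,0,0,0],[0.009,0.138,0,0,0,0],[0.01,0.148,0,0,0,0],[0.01,0.154,0,0,0,0],[0.01,0.157,0,0,0,0],[0.01,0.157,0,0,0,0],[0.01,0.157,0,0,0,0]]'
python3 - <<'E'
from h import *
from plant import r, vision, workorder, monitor
s=monitor.get_state();print(rel(cw(0,-.0355,.0263),167.3,s),s['joints'])
for n in("top","side"):
    c=vision.capture(n);np.savez(f"pics/{n}2.npz",**c)
    f=c["frame"];cv2.imwrite(f"pics/f{n}.png",f[:,:,::-1])
t=cv2.imread("pics/ftop.png")[140:310,130:300];u=cv2.imread("pics/fside.png")[150:320,170:340]
cv2.imwrite("pics/f.png",cv2.resize(np.hstack([t,u]),None,fx=2.3,fy=2.3))
E
```

```text
time_s: 16.43
tcp_pos: [0.5371, 0.1828, 0.1699]
eef_rot: [-180.0, -0.0, 167.2]
contact_force: [-0.8, -0.1, -7.9]
gripper_width: 0.044
gripper_force: 44.9
(array([0.0006, 0.0009, 0.1436]), array([-0.02, -0.02, -0.05])) [ 3.85495728e+01  1.30294416e+01 -1.77110676e+01 -2.70615624e-03
 -5.92836703e+01 -1.41302386e+02]
```

View pics/f.png

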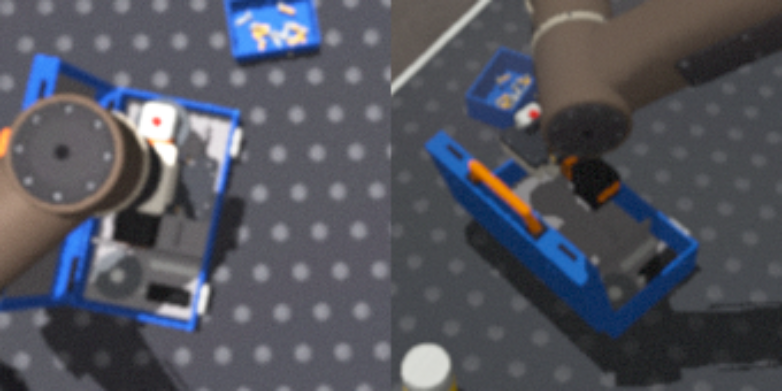

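Grinder hangs over the bay, head (left panel (155,120)) at the far −y end. Checking alignment numerically with depth.

Run:
```python
from h import *
def cc(n):
    c=load(n);W=cloud(c);return c,Ro.from_euler('z',-YAW,degrees=True).apply((W-C).reshape(-1,3)).reshape(W.shape)
P=lambda a:np.round(np.percentile(a,[1,5,50,95,99]),4)
for n in("side1","top1","top2","side2"):
    c,K=cc(n);x,y,z=K[...,0],K[...,1],K[...,2];f=c["frame"].astype(int);ok=c["z_map"]>0
    blue=(f[...,2]>f[...,0]+50)&ok
    m=blue&(abs(z-.068)<.004)
    a=m&(y<-.145)&(y>-.18)&(abs(x)<.07);print(n,"end wall y",P(y[a]) if a.sum()>5 else None)
    a=m&(x<-.075)&(x>-.12)&(abs(y)<.13);print("front wall x",P(x[a]) if a.sum()>5 else None)
    a=ok&(abs(z-.034)<.005)&(abs(x)<.075)&(y>-.15)&(y<.05)&~blue
    for s in(-1,1):
        b=a&(x*s>.02)
        if b.sum()>3:print(" rib side",s,b.sum(),P(x[b]),P(y[b]))
    a=ok&(abs(z-.046)<.004)&(abs(x)<.07)&(y>.03)&(y<.1)
    if a.sum()>5:print(" divider y",P(y[a]))
    if n[-1]=="2":
        h=ok&(z>.205)&(z<.219)&(y<-.07)&(y>-.18)&(abs(x)<.06);print(" head",h.sum(),P(x[h]),P(y[h]),np.median(z[h]))
        h=ok&(z>.19)&(z<.206)&(y>.0)&(y<.1)&(abs(x)<.06);print(" batt",h.sum(),P(x[h]),P(y[h]),np.median(z[h]))
```

```text
side1 end wall y [-0.1602 -0.1598 -0.1547 -0.1522 -0.1503]
front wall x [-0.0898 -0.0884 -0.0846 -0.0811 -0.0804]
 rib side -1 39 [-0.0495 -0.0489 -0.0435 -0.0313 -0.0299] [-0.1347 -0.1319 -0.0939  0.0385  0.0451]
 divider y [0.0625 0.0632 0.0667 0.0688 0.0695]
top1 end wall y [-0.1607 -0.1605 -0.1579 -0.1553 -0.1548]
front wall x [-0.0893 -0.0886 -0.0863 -0.0839 -0.0837]
 rib side -1 26 [-0.0494 -0.0493 -0.0465 -0.0439 -0.0433] [-0.133  -0.131  -0.1097 -0.0858 -0.0843]
 rib side 1 25 [0.045  0.0452 0.0473 0.0504 0.0506] [-0.1359 -0.133  -0.1114 -0.0843 -0.083 ]
 divider y [0.0611 0.0612 0.0638 0.0662 0.0663]
top2 end wall y [-0.1607 -0.1606 -0.1581 -0.1551 -0.1548]
front wall x [-0.0892 -0.089  -0.0868 -0.0841 -0.0832]
 rib side -1 42 [-0.0494 -0.049  -0.0435 -0.0333 -0.0326] [-0.1328 -0.1301 -0.0932  0.0458  0.0491]
 divider y [0.0608 0.0611 0.0638 0.0663 0.0664]
 head 193 [-0.0198 -0.0182 -0.0016  0.017   0.0195] [-0.1312 -0.1294 -0.1102 -0.0901 -0.0868] 0.21025219273239792
 batt 271 [-0.025  -0.0238 -0.0014  0.0241  0.0268] [0.0062 0.0087 0.029  0.0488 0.0508] 0.19902640637490543
side2 end wall y [-0.1607 -0.1598 -0.1549 -0.1519 -0.1517]
front wall x [-0.0892 -0.0884 -0.0844 -0.0811 -0.0806]
 rib side -1 23 [-0.0486 -0.0476 -0.0355 -0.0316 -0.0293] [-0.1001 -0.0986  0.0238  0.048   0.0495]
 divider y [0.0628 0.0637 0.0662 0.0691 0.0704]
 head 55 [-0.016  -0.0115  0.0041  0.0196  0.0207] [-0.1286 -0.1264 -0.1168 -0.1049 -0.1034] 0.21196123821704704
 batt 232 [-0.0244 -0.0206  0.0057  0.0279  0.0291] [0.0014 0.0022 0.0292 0.0514 0.0533] 0.1991391965056848
```

Alignment is within about 1 mm; lowering.

```bash
python3 drive.py '[[0.0005,0.0008,0.008,0,0,0],[0.0005,0.0008,0.02,0,0,0],[0.0005,0.0008,0.034,0,0,0],[0.0005,0.0008,0.048,0,0,0],[0.0005,0.0008,0.062,0,0,0],[0.0005,0.0008,0.076,0,0,0],[0.0005,0.0008,0.09,0,0,0],[0.0005,0.0008,0.102,0,0,0],[0.0005,0.0008,0.112,0,0,0],[0.0005,0.0008,0.12,0,0,0],[0.0005,0.0008,0.126,0,0,0],[0.0005,0.0008,0.13,0,0,0]]'
python3 drive.py '[[0,0,0.002,0,0,0],[0,0,0.004,0,0,0],[0,0,0.006,0,0,0],[0,0,0.008,0,0,0],[0,0,0.0095,0,0,0],[0,0,0.011,0,0,0],[0,0,0.012,0,0,0],[0,0,0.012,0,0,0]]'
```

```text
time_s: 17.53
tcp_pos: [0.5369, 0.1841, 0.0393]
eef_rot: [-180.0, -0.0, 167.3]
contact_force: [-0.3, -0.3, -7.2]
gripper_width: 0.0438
gripper_force: 44.9
time_s: 18.2
tcp_pos: [0.5369, 0.1841, 0.0278]
eef_rot: [-180.0, -0.0, 167.3]
contact_force: [-0.3, -0.1, -8.0]
gripper_width: 0.0439
gripper_force: 44.9
```

```bash
python3 drive.py '[[0,0,0.0005,0,0,0],[0,0,0.001,0,0,0],[0,0,0.0013,0,0,0],[0,0,0.0017,0,0,0],[0,0,0.0017,0,0,0],[0,0,0.0017,0,0,0]]'
```

```text
time_s: 18.7
tcp_pos: [0.537, 0.1842, 0.0264]
eef_rot: [180.0, 0.0, 167.3]
contact_force: [-1.2, 0.4, -5.2]
gripper_width: 0.0442
gripper_force: 44.9
```

Touching now (load dropping). A little further, then release.

```bash
python3 drive.py '[[0,0,0.0004,0,0,0],[0,0,0.0008,0,0,0],[0,0,0.0008,0,0,0],[0,0,0.0008,0,0,0]]'
```

```text
time_s: 19.03
tcp_pos: [0.537, 0.1843, 0.0264]
eef_rot: [180.0, 0.0, 167.3]
contact_force: [-5.3, -0.8, 5.5]
gripper_width: 0.0435
gripper_force: 44.9
```

```bash
python3 drive.py '[[0,0,0,0,0,0],[0,0,0,0,0,0],[0,0,0,0,0,0],[0,0,0,0,0,0]]' 0.066
python3 drive.py '[[0,0,-0.01,0,0,0],[0,0,-0.03,0,0,0],[0,0,-0.055,0,0,0],[0,0,-0.085,0,0,0],[0,0,-0.12,0,0,0],[0,-0.03,-0.15,0,0,0],[0,-0.07,-0.17,0,0,0],[0,-0.11,-0.17,0,0,0],[0,-0.15,-0.17,0,0,0],[0,-0.19,-0.17,0,0,0],[0,-0.23,-0.17,0,0,0],[0,-0.27,-0.17,0,0,0]]'
python3 drive.py '[[0,-0.04,0,0,0,0],[0,-0.08,0,0,0,0],[0,-0.12,0,0,0,0],[0,-0.12,0,0,0,0]]'
python3 - <<'E'
from h import *
from plant import r, vision, workorder, monitor
for n in("top","side"):
    c=vision.capture(n);np.savez(f"pics/{n}3.npz",**c)
    cv2.imwrite(f"pics/g{n}.png",c["frame"][:,:,::-1])
    W=cloud(c);K=Ro.from_euler('z',-YAW,degrees=True).apply((W-C).reshape(-1,3)).reshape(W.shape);x,y,z=K[...,0],K[...,1],K[...,2]
    for nm,a,lo,hi in(("head",(y<-.08)&(y>-.15),.06,.08),("batt",(y>-.0)&(y<.058),.049,.064)):
        h=a&(z>lo)&(z<hi)&(abs(x)<.045);print(n,nm,h.sum(),np.round(np.percentile(x[h],[2,98]),3),np.round(np.percentile(y[h],[2,98]),3),np.median(z[h]))
    h=(x>.1)&(x<.2)&(z>.2)&(z<.32);print(" lid top z",np.percentile(z[h],98),"x",np.percentile(x[h],[2,98]))
t=cv2.imread("pics/gtop.png")[140:310,130:300];u=cv2.imread("pics/gside.png")[150:320,170:340]
cv2.imwrite("pics/g.png",cv2.resize(np.hstack([t,u]),None,fx=2.3,fy=2.3))
E
```

```text
time_s: 19.37
tcp_pos: [0.5375, 0.1845, 0.0257]
eef_rot: [180.0, 0.0, 167.3]
contact_force: [0.1, 0.2, 0.3]
gripper_width: 0.0633
gripper_force: 0.0
time_s: 20.37
tcp_pos: [0.4767, -0.0808, 0.1967]
eef_rot: [180.0, 0.1, 167.3]
contact_force: [1.0, -0.1, 0.8]
gripper_width: 0.066
gripper_force: 0.0
time_s: 20.7
tcp_pos: [0.449, -0.2012, 0.1963]
eef_rot: [-180.0, 0.0, 167.0]
contact_force: [1.0, 0.4, 0.3]
gripper_width: 0.0663
gripper_force: 0.0
top head 168 [-0.018  0.02 ] [-0.131 -0.082] 0.06748095944648413
top batt 240 [-0.022  0.028] [0.001 0.05 ] 0.055475134403295656
 lid top z 0.29081485008884916 x [0.13054298 0.16353521]
side head 118 [-0.016  0.022] [-0.129 -0.081] 0.06754646019658272
side batt 198 [-0.022  0.03 ] [0.001 0.054] 0.0556640219557164
 lid top z 0.3127878957986436 x [0.1073539  0.19426604]
```

View pics/g.png

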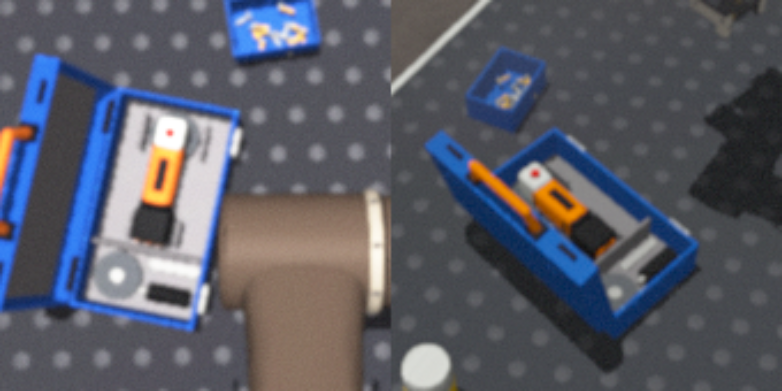

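The grinder lies in its bay between the ribs with its head at the far end (left panel (168,135)). The head top at 67.5 mm and battery top at 55.5 mm match fully seated. The lid rests open and nothing else has moved. Handing in.

```bash
python3 drive.py '[[0,0,0,0,0,0],[0,0,0,0,0,0],[0,0,0,0,0,0],[0,0,0,0,0,0]]'; python3 -c "
from plant import r, vision, workorder, monitor
print(workorder.close_job())"
```

```text
time_s: 21.13
tcp_pos: [0.4514, -0.1952, 0.1956]
eef_rot: [180.0, 0.0, 167.4]
contact_force: [-0.4, -0.2, -0.5]
gripper_width: 0.0661
gripper_force: 0.0
the job is handed in; nothing more can be done
None
```

The lid rests open on its stop and the grinder lies fully down in its bay, right way up with its head at the wide end; I didn't touch the drill, tin or bin, and handed the job in at about 21 s (no verdict was returned).

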